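Slide the pepper mill back into its bay

ROBOT

A 6-joint arm with a two-finger parallel gripper is mounted at the origin on the work surface. World frame = base frame: x ahead of the robot, y to its left, z up, the work surface at z = 0. Lengths are in mm, angles in rad, forces in N, time in s.
With the tool pointing down it reaches from about 400 to 825 mm from the base axis. Payload 7 kg.
Tool frame: the origin (TCP) lies between the finger pads, 19 mm behind the fingertips; this is the grasp point; z points along the fingers, y is the line along which they close (so a half turn about z gives the same grasp; the last joint's range is limited). The gripper opens to 88 mm and grips with 3 to 60 N. Pads are 19 mm wide; open, the fingers measure 130 mm over their backs; the gripper's body (78 mm by 193 mm) begins 47 mm behind the grasp point.
Start: joints at [1.558, 0.359, 0.012, 0, -1.224, -0.288], TCP at [200.001, 644.667, 245.361] pointing down, gripper open.
Joint ranges: [-3.07, 3.07], [-1.43, 2.12], [-1.02, 1.25], [-3.03, 1.67], [-3.05, -0], [-3.03, 3.03]. Speed limits (rad/s): [2.39, 2.39, 3.01, 3.14, 3.14, 3.14].

INTERFACE

Orientations are given as a unit quaternion [x, y, z, w].
In Python, from plant import bot gives the robot as it stands. Calls block until the motion is done:
- bot.move_ptp(position, orientation): joint-space move of the TCP to a pose.
- bot.line_to(position, velocity=150, ori=None): straight line of the TCP; ori=None keeps the orientation; velocity is the mean speed in mm/s.
- bot.move_joints(angles): joint-space move.
- bot.move_gripper(opening, force=None): finger opening in mm; force is the grip in N (None keeps the last); returns when the fingers have stopped.
- bot.pause(seconds).
- bot.solve_ik(position, orientation): joint angles nearest the present ones, or None.
- bot.read_state(): the state.
- bot.camera(name): name is "side" or "top"; returns the picture (420x560x3 uint8, red, green, blue); there is no depth.
- bot.get_calibration(name): a dict with "fx", "fy", "cx", "cy" (pixels), "view" (4x4, takes a point from world to camera coordinates). Camera axes: x right, y up, looking along -z (the intrinsics and any distortion apply to the point x, -y, -z); pixel columns grow to the right and rows downward; lengths in mm; the calibration is good to about 2 mm. A picture is of the moment at which its call begins. get_calibration takes no time and is no camera call.
A pose or a line that the arm cannot do raises bot.Unreachable and nothing moves.
- bot.close_job(): hands the job in; it is judged then, once.
The state is a dict: "t": time; "joint_pos": joint angles; "qvel": joint speeds; "tau": joint torques, N m; "tcp_pos": TCP position; "eef_rot": TCP orientation; "contact_force": force on the tool from outside, world axes, zero at the start; "moment": the same for the moment, N m; "width": finger opening in mm; "finger_force": force on a finger pad.
Only numpy, scipy, OpenCV 4.12 (cv2) and the standard library are available. Lean on these libraries where they do the work, as an engineer would, in place of code of your own. Each camera call takes 0.05 s, during which the arm holds its last target. There are 200 camera calls.

TASK

Put the tall dark pepper mill away in the empty bay of the spice caddy: with the fingertips, push it low on its body so that it slides upright over the worktop, through the open front of the bay, until its foot stands against the bay's back wall, then take the hand away. Do not pinch, lift or tip it, and leave the white salt mill, the oil bottle, the mug, the bowl and the jar where they stand.

Things in the scene. Friction and masses are not known exactly. Their poses are not given: they have to be found in the camera images.
- pepper_mill: Tall narrow pepper mill, dark wood, steel ball on top; loose, upright, 0.3 kg, 211 mm tall. Origin: centre of its underside; z up its axis. Foot 56 mm across with straight sides to 50 mm height, waist 34 mm across at 110 mm, head 48 mm at 170 mm. Top-heavy: slides if pushed within about 20 mm of the worktop, may tip if pushed higher. Starts left or right in front of the caddy.
- salt_mill: Bystander: the same shape and size as the pepper mill but white with a brass ball. Loose. Origin: centre of its underside. Must stay.
- bay_home (a point): Point on the worktop where the centre of the pepper mill's underside stands when it is fully home, in the middle of the bay's width. Its x axis is level and points into the bay, square to the back wall; z up. The back wall (60 mm high, 12 mm thick) has its face 28 mm beyond this point (+x). The bay has no floor: the mill slides on the worktop.
- bay_mouth (a point): Middle of the bay's open front, on the worktop, 40 mm before bay_home (-x), same axes. The bay is 88 mm wide between side walls 45 mm high, 10 mm thick. The caddy is a fixed pale wooden rack, 308 mm wide (y), 80 mm deep (x), the empty bay in its middle; the pockets left and right hold fixed spice jars up to 72 mm above the worktop.
- oil_bottle: Bystander: green oil bottle, 60 mm in diameter, 230 mm tall, loose, far left. Origin: centre of its underside.
- mug: Bystander: blue mug, 80 mm across and 90 mm tall, with a handle, loose, far right. Origin: centre of its underside.
- bowl: Bystander: white bowl, 130 mm across and 55 mm tall, loose, far left and near the robot. Origin: centre of its underside.
- jar: Bystander: amber glass jar with a steel lid, 72 mm across and 100 mm tall, loose, far right behind the mug. Origin: centre of its underside.

How it is judged:
By the outcome, as a careful person would: the job done as asked, in the order asked, and still so for the second after the job is handed in, with the robot touching nothing.
It also fails if it takes over 72 s, if anything falls off the work surface, if the arm or the gripper's body presses on something with over 40 N, if the wrist force passes 120 N, or if a joint passes its speed limit or range.

## Working session

There is one attempt and no reset: what is moved stays moved. The work goes in short steps, each a Python script; the robot and the scene stay as the last script left them, time stands still between calls to the robot, and variables do not carry over. Pictures are saved under pics/ and viewed, at most 10 in all, crops included, and the job is handed in when it is done.

```bash
ls; mkdir -p pics; python3 - <<'E'
from plant import bot
import cv2
for n in("side","top"):
    cv2.imwrite(f"pics/{n}0.png",bot.camera(n)[:,:,::-1]); c=bot.get_calibration(n); print(n,c)
s=bot.read_state();print(s)
E
```

```text
pics
side {'fx': 524.3687643800994, 'fy': 524.3687643800994, 'cx': 278.0456611048859, 'cy': 200.24270181897586, 'view': array([[ 7.67430905e-01, -6.40754533e-01, -2.19871446e-02,
        -4.16797666e+02],
       [ 3.47846849e-01,  3.87317791e-01,  8.53807647e-01,
        -2.38489865e+02],
       [-5.38565108e-01, -6.62886534e-01,  5.20124089e-01,
        -1.23158022e+03],
       [ 0.00000000e+00,  0.00000000e+00,  0.00000000e+00,
         1.00000000e+00]])}
top {'fx': 519.8922603030179, 'fy': 519.8922603030179, 'cx': 282.0624748402268, 'cy': 206.19979457748929, 'view': array([[-1.66838566e-02, -9.99858088e-01, -2.33522753e-03,
         2.49851973e+01],
       [ 9.81209972e-01, -1.68216038e-02,  1.92208282e-01,
        -5.66926857e+02],
       [-1.92220287e-01,  9.15426866e-04,  9.81351376e-01,
        -1.46176742e+03],
       [ 0.00000000e+00,  0.00000000e+00,  0.00000000e+00,
         1.00000000e+00]])}
{'t': 0.1, 'joint_pos': array([ 1.55807635e+00,  3.59357325e-01,  1.11680188e-02, -3.10975545e-04,
       -1.22410805e+00, -2.88142093e-01]), 'qvel': array([-0.00153064, -0.00133658,  0.00113958,  0.00212967, -0.00054501,
        0.00107115]), 'tau': array([-1.76483110e-03, -5.84165812e+01,  2.93750918e+01,  7.01556891e+00,
        1.01480915e-02, -5.33239995e-05]), 'tcp_pos': array([199.90631143, 644.29641413, 244.49634925]), 'eef_rot': array([ 9.88698348e-01, -1.49916616e-01, -4.17853523e-05,  7.63477437e-04]), 'contact_force': array([-0.1262978 , -0.42102715, -0.29302631]), 'moment': array([-0.01163622,  0.06306729, -0.03487085]), 'finger_force': 0.0, 'width': 87.60605067663697}
```

View pics/top0.png

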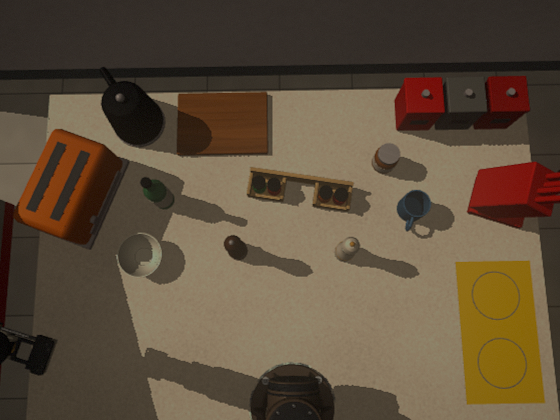

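View pics/side0.png

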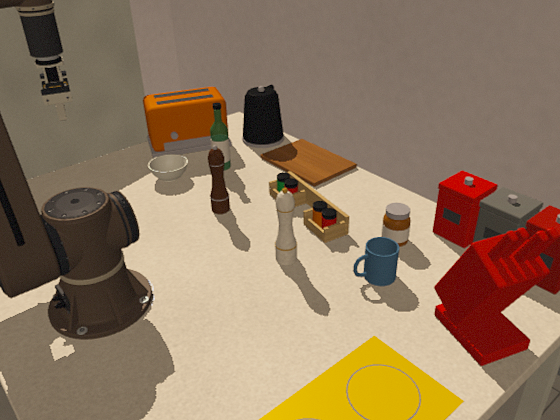

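The top view shows the pepper mill near (235,246), the salt mill near (347,248), and the caddy from about (248,168) to (352,208) with its bay near (300,190). The caddy is turned slightly. I'll enlarge it.

```bash
python3 - <<'E'
import cv2
a=cv2.imread("pics/top0.png")[160:265,220:360];cv2.imwrite("pics/topc.png",cv2.resize(a,None,fx=5.7,fy=5.7,interpolation=cv2.INTER_CUBIC))
a=cv2.imread("pics/side0.png")[140:270,195:360];cv2.imwrite("pics/sidec.png",cv2.resize(a,None,fx=4.6,fy=4.6,interpolation=cv2.INTER_CUBIC))
E
```

```text
(no output)
```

View pics/topc.png

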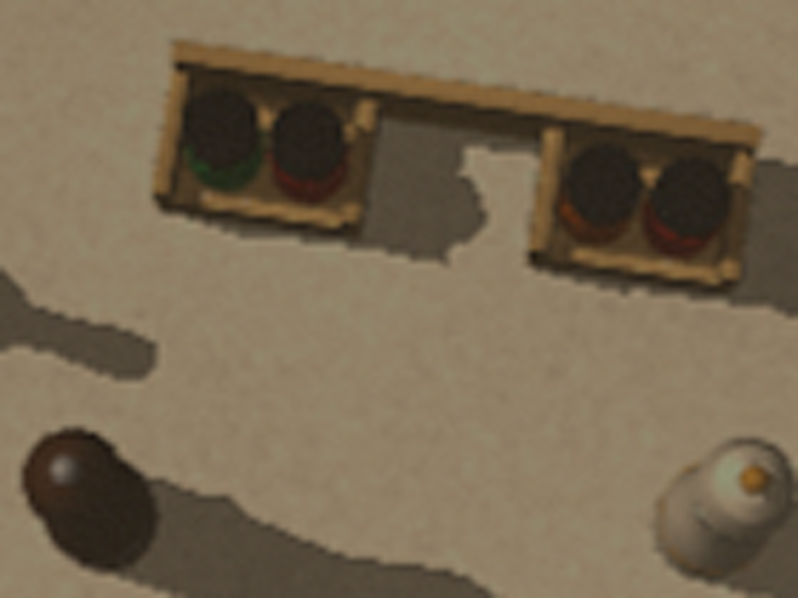

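View pics/sidec.png

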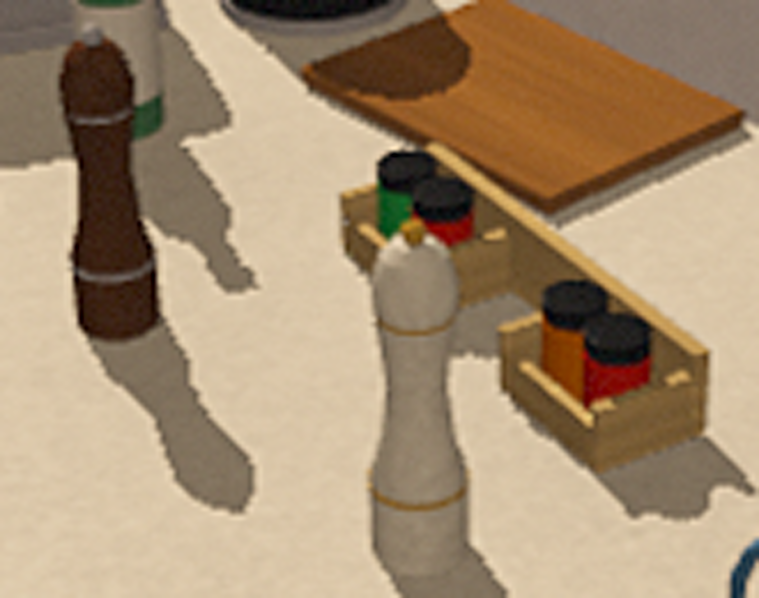

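The crops show the following, in crop pixels:
- **Top crop, pepper mill:** ball at (65,468), foot circle reaching right to 158 and down to 570.
- **Top crop, caddy:** rear top corners at (177,42) and (762,130). The bay's side walls have inner top edges at about x=368 and 543, with front ends near (360,222) and (532,250).
- **Side crop, pepper mill:** ball at (93,35), foot spanning x 80–157 with its lowest point at (118,340).

```bash
cat >h.py <<'E'
from plant import bot
import numpy as np, cv2
C={n:bot.get_calibration(n) for n in("side","top")}
def ray(n,px,z):
    c=C[n];R=c["view"][:3,:3];t=c["view"][:3,3]
    d=R.T@np.array([(px[0]-c["cx"])/c["fx"],-(px[1]-c["cy"])/c["fy"],-1]);o=-R.T@t
    return (o+d*(z-o[2])/d[2])[:2]
def proj(n,p):
    c=C[n];q=c["view"][:3,:3]@np.array(p,float)+c["view"][:3,3]
    return np.array([c["cx"]+c["fx"]*q[0]/-q[2],c["cy"]-c["fy"]*q[1]/-q[2]])
def crop(n,u,v): 
    s,ox,oy=(5.7,220,160) if n=="top" else (4.6,195,140)
    return ((u+.5)/s-.5+ox,(v+.5)/s-.5+oy)
E
python3 - <<'E'
from h import *
from scipy.optimize import least_squares
np.set_printoptions(precision=1,suppress=True)
T=lambda u,v,z:ray("top",crop("top",u,v),z); S=lambda u,v,z:ray("side",crop("side",u,v),z)
print("ball",T(65,468,205),S(93,35,205),"foot",T(101,513,0))
a=np.linspace(0,2*np.pi,73)
def circ(n,x,y,z=0):return np.array([proj(n,(x+28*np.cos(i),y+28*np.sin(i),z)) for i in a])
def f(p,which):
    r=[]
    if 't' in which:
        t=circ("top",*p);m=crop("top",158,570);r+=[t[:,0].max()-m[0],t[:,1].max()-m[1]]
    if 's' in which:
        s=circ("side",*p);m=crop("side",118.5,340);r+=[s[:,0].mean()-m[0],s[:,1].max()-m[1]]
    return r
for w in("t","s","ts"):print(w,least_squares(f,[500,150],args=(w,),diff_step=1e-4).x)
def fs(p):
    t=circ("top",*p); return [t[:,0].min()-crop("top",655,0)[0],t[:,1].max()-crop("top",0,580)[1]]
print("salt",least_squares(fs,[500,-80],diff_step=1e-4).x, "ball",T(755,480,205),S(413,232,205))
L,R=T(177,42,60),T(762,130,60);print("back",L,R,np.hypot(*(L-R)))
L2,R2=S(432,145,60),S(708,350,60);print("backS",L2,R2,np.hypot(*(L2-R2)))
for A,B in((L,R),(L2,R2)):
    e=(A-B)/np.linalg.norm(A-B);ax=np.array([e[1],-e[0]])
    h=(A+B)/2-ax*40
    print("home",h,"yaw",np.arctan2(ax[1],ax[0]),ax)
print("bay walls front top",T(362,222,45),T(532,250,45), "bay mid top S",S(508,235,45),S(502,328,45))
print("cam",[-C[n]["view"][:3,:3].T@C[n]["view"][:3,3] for n in C])
E
```

```text
ball [446.5 149.3] [442.8 147.7] foot [448.7 150.8]
t [446.9 149. ]
s [444.8 152.6]
ts [445.6 150.3]
salt [ 436.4 -166.2] ball [ 435.7 -163.8] [ 433.1 -162.4]
back [685.9 106.2] [ 633.9 -194.6] 305.2637792058153
backS [678.4 109. ] [ 632.2 -191.9] 304.36265142205565
home [620.5 -37.4] yaw -0.17136425169208253 [ 1.  -0.2]
home [615.8 -35.4] yaw -0.15249910130165542 [ 1.  -0.2]
bay walls front top [592.2  12. ] [575.9 -75.5] bay mid top S [652.5   4. ] [574.3 -76.3]
cam [array([-260.5, -991.1,  835. ]), array([ 275.7,   16.8, 1543.5])]
```

```bash
cat >>h.py <<'E'
from scipy.spatial.transform import Rotation as Rn
home=np.array([620.,-37.]);yaw=-.165
ax=np.array([np.cos(yaw),np.sin(yaw)]);lat=np.array([-ax[1],ax[0]])
mill0=np.array([445.7,150.]);TH=np.radians(35)
OFF=18.7+25.3   # TCP to mill centre when both fingertips touch, opening 24
def pose(mill,psi,gap=0,z=25.,th=TH):
    d=np.array([np.cos(psi),np.sin(psi)])
    tz=np.array([*(d*np.sin(th)),-np.cos(th)]);tx=np.array([*(d*np.cos(th)),np.sin(th)])
    q=Rn.from_matrix(np.c_[tx,np.cross(tz,tx),tz]).as_quat()
    return np.array([*(mill-d*(OFF+gap)),z]),q
P1=home-150*ax
psi1=np.arctan2(*(P1-mill0)[::-1])
E
python3 - <<'E'
from h import *
np.set_printoptions(precision=2,suppress=True)
print("bowl",ray("top",(140,256),30),"bottle top",ray("top",(147,183),230),"P1",P1,"psi1",psi1)
for nm,a in dict(a=(mill0,psi1,30,350),b=(mill0,psi1,30,25),c=(P1,psi1,0,25),c2=(P1,psi1,60,25),c3=(P1,psi1,60,300),d0=(P1,yaw,40,300),d=(P1,yaw,40,25),e=(home,yaw,0,25),f=(home,yaw,110,25)).items():
    p,q=pose(*a);print(nm,p,bot.solve_ik(p,q))
E
```

```text
bowl [431.42 431.72] bottle top [600.44 365.49] P1 [472.04 -12.36] psi1 -1.4099840801227101
a [433.85 223.05 350.  ] [ 1.13  0.19 -0.26  0.33 -1.64 -1.04]
b [433.85 223.05  25.  ] [ 1.12  0.54 -0.64  0.41 -0.96 -1.3 ]
c [464.99  31.07  25.  ] [ 0.79  0.43 -0.94  0.76 -0.75 -1.33]
c2 [455.38  90.3   25.  ] [ 0.92  0.46 -0.86  0.62 -0.81 -1.31]
c3 [455.38  90.3  300.  ] [ 0.96  0.1  -0.51  0.42 -1.43 -0.95]
d0 [389.18   1.44 300.  ] [-2.88 -1.41 -0.38 -1.65 -2.9   2.7 ]
d [389.18   1.44  25.  ] None
e [576.6  -29.77  25.  ] None
f [468.09 -11.71  25.  ] None
```

```bash
python3 - <<'E'
from h import *
for nm,m,g in (("home",home,0),("mid",home-75*ax,0),("P1",P1,0),("back",home,60)):
    print(nm)
    for th in (22,26,30,35,45):
        print(th,''.join('#' if bot.solve_ik(*pose(m,yaw+np.radians(a),g,25,np.radians(th))) is not None else '.' for a in range(-90,91,10)))
E
```

```text
home
22 ######......####..#
26 ######......####.##
30 #####.......###.###
35 #####...#..##..####
45 #####....##########
mid
22 #####.......####.##
26 ####........###..##
30 ####........##..###
35 ####.......##.#####
45 ####......#########
P1
22 ###..........###.##
26 ###..........##.###
30 ###.........##.####
35 ###........#.######
45 ###........########
back
22 ######......####.##
26 #####.......###.###
30 #####...#...##.####
35 #####...#..##.#####
45 #####.....#########
```

```bash
python3 - <<'E'
from h import *
np.set_printoptions(precision=2,suppress=True)
fl=Rn.from_euler('z',180,degrees=True)
for nm,m,g in (("home",home,0),("P1",P1,0),("back",home,60)):
    print(nm)
    for th in (26,30,35,40):
      for f in (0,1):
        r=''
        for a in range(-40,41,4):
            p,q=pose(m,yaw+np.radians(a),g,25,np.radians(th))
            if f:q=(Rn.from_quat(q)*fl).as_quat()
            s=bot.solve_ik(p,q); r+='.' if s is None else '#'
            if s is not None and abs(a)<=16: last=(a,s)
        print(th,f,r)
    print(last)
E
```

```text
home
26 0 #................####
26 1 #................####
30 0 ................#####
30 1 ................#####
35 0 ........#......#####.
35 1 ........#......######
40 0 ........###..##...###
40 1 ........###..########
(16, array([-0.06,  0.31, -0.54, -1.32, -0.11, -0.12]))
P1
26 0 ..................###
26 1 ..................###
30 0 .................####
30 1 .................####
35 0 .........#.....##...#
35 1 .........#.....######
40 0 ...........##########
40 1 ...........##########
(16, array([-0.38,  0.17, -0.81, -1.74, -0.31,  0.57]))
back
26 0 ................#####
26 1 ................#####
30 0 ................#####
30 1 ................#####
35 0 ........#......###...
35 1 ........#......######
40 0 .........############
40 1 .........############
(16, array([-0.22,  0.26, -0.63, -1.51, -0.21,  0.2 ]))
```

```bash
python3 - <<'E'
from h import *
np.set_printoptions(precision=2,suppress=True)
for th in (42,45,48,51):
  t=np.radians(th);z=3+19*np.cos(t)+9.5*np.sin(t)
  print(th,"z",z,"contact z",z-19*np.cos(t)+9.5*np.sin(t))
  for a in (0,5,10,15):
    r='';L=[]
    for s,g in ((-150,35),(-150,0),(-100,0),(-50,0),(0,0),(0,60),(0,100)):
        q=bot.solve_ik(*pose(home+s*ax,yaw+np.radians(a),g,z,t)); r+='.' if q is None else '#';L.append(q)
    print(a,r, L[1],L[4])
E
```

```text
42 z 23.476492444479643 contact z 15.713481520818306
0 ...###. None [-0.47  0.37 -0.81 -2.57 -0.38 -1.88]
5 ..##### None [-0.38  0.34 -0.66 -2.19 -0.25 -2.29]
10 .###### [-0.62  0.24 -0.95 -2.1  -0.47 -2.06] [-0.25  0.32 -0.57 -1.81 -0.18 -2.7 ]
15 ####### [-0.54  0.22 -0.88 -1.91 -0.44 -2.27] [-0.22  0.33 -0.55 -1.62 -0.21 -2.85]
45 z 23.152543263816604 contact z 16.4350288425444
0 ...##.. None [-0.51  0.42 -0.89 -2.66 -0.55 -1.74]
5 ...###. None [-0.5   0.39 -0.79 -2.41 -0.45 -1.94]
10 ..##### None [-0.45  0.37 -0.68 -2.14 -0.38 -2.21]
15 ####### [-0.72  0.31 -0.96 -2.03 -0.61 -1.96] [-0.39  0.36 -0.61 -1.9  -0.36 -2.43]
48 z 22.773357362853552 contact z 17.119751684070494
0 ....#.. None [-0.54  0.48 -0.95 -2.71 -0.71 -1.65]
5 ...###. None [-0.56  0.45 -0.86 -2.5  -0.62 -1.78]
10 ...#### None [-0.54  0.42 -0.77 -2.28 -0.54 -1.96]
15 ..##### None [-0.51  0.4  -0.68 -2.07 -0.5  -2.15]
51 z 22.339974063788137 contact z 17.765773267682448
0 ....#.. None [-0.57  0.54 -1.   -2.73 -0.87 -1.58]
5 ....#.. None [-0.6   0.52 -0.92 -2.55 -0.78 -1.66]
10 ...###. None [-0.61  0.49 -0.83 -2.36 -0.69 -1.8 ]
15 ..##### None [-0.59  0.46 -0.74 -2.17 -0.64 -1.96]
```

```bash
python3 - <<'E'
s=open('h.py').read().replace("(OFF+gap)","(19*np.sin(th)+9.5*np.cos(th)+25.7+gap)").replace("OFF=18.7+25.3   # TCP to mill centre when both fingertips touch, opening 24\n","")
s+='''
def F():return bot.read_state()["contact_force"]
def shot(name,n="top",box=None,f=5.0):
    im=bot.camera(n)[:,:,::-1]
    if box: im=cv2.resize(im[box[1]:box[3],box[0]:box[2]],None,fx=f,fy=f,interpolation=cv2.INTER_CUBIC)
    cv2.imwrite("pics/"+name+".png",im)
'''
open('h.py','w').write(s)
E
cat > s1.py <<'E'
from h import *
np.set_printoptions(precision=1,suppress=True)
bot.move_gripper(22)
p,q=pose(mill0,psi1,30,350);bot.move_ptp(p,q)
bot.line_to(pose(mill0,psi1,30,25)[0],150)
s=bot.read_state();print(s["t"],s["tcp_pos"],s["width"],s["contact_force"],s["joint_pos"])
for k in np.linspace(0,1,5)[0:]:
    bot.line_to(pose(mill0+k*(P1-mill0),psi1,0,25)[0],45 if k else 30);print(F())
s=bot.read_state();print(s["t"],s["tcp_pos"],pose(P1,psi1)[0])
bot.line_to(pose(P1,psi1,70)[0],120)
shot("p1",box=(220,160,360,265),f=5.7)
print(bot.read_state()["t"])
E
python3 s1.py
```

```text
5.3833 [433.9 223.7  25.4] 21.952791837641215 [0.9 1.4 0.4] [ 1.1  0.5 -0.6  0.4 -1.  -1.3]
[-0.3  1.2 -0. ]
[-0.2 -0.1  0.4]
[-0.2  0.4 -0.1]
[ 0.1 -0.   0.6]
[-0.1 -0.2  0.5]
10.8 [464.8  31.3  25. ] [464.9  31.4  25. ]
11.5833
```

View pics/p1.png

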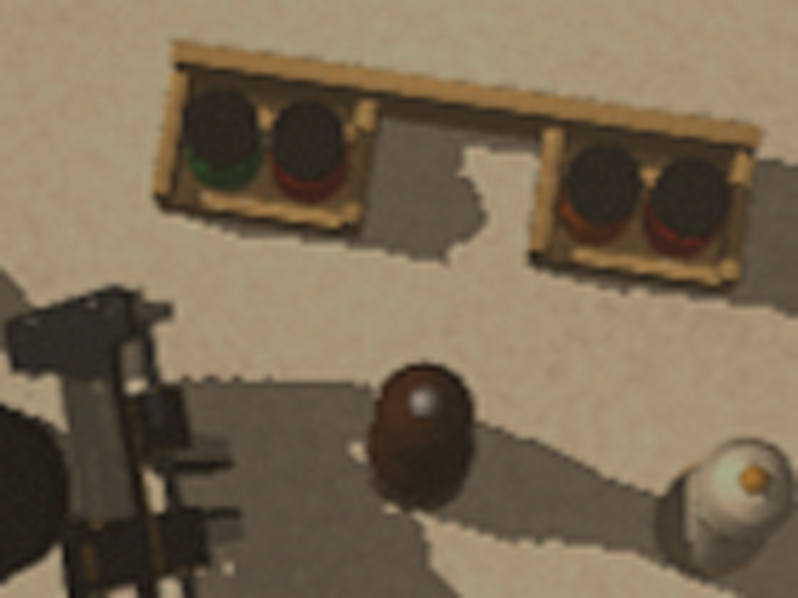

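The mill stands upright in front of the bay: ball at (424,403), foot from x 367 to 475 with its bottom at 508 (crop pixels). Next I measure it and plan the second push from there.

```bash
cat >s2.py <<'E'
from h import *
np.set_printoptions(precision=2,suppress=True)
b=ray("top",crop("top",424,403),205);f=ray("top",crop("top",421,452),0);print("P1",P1,"ball",b,"foot",f)
t=np.radians(42);z=23.5
m=P1
for nm,a in dict(up=(m,15,35,330),dn=(m,15,35,z),c=(m,15,0,z),m=(home-60*ax,5,0,z),h=(home,5,0,z),h5=(home+5*ax,5,0,z),r=(home,5,60,z),r2=(home,5,80,250)).items():
    print(nm,bot.solve_ik(*pose(a[0],yaw+np.radians(a[1]),a[2],a[3],t)),pose(a[0],yaw+np.radians(a[1]),a[2],a[3],t)[0])
for zz in (60,100,150,200,250): print(zz, bot.solve_ik(*pose(m,yaw+np.radians(15),35,zz,t)))
E
python3 s2.py
```

```text
P1 [472.04 -12.36] ball [473.55 -14.36] foot [477.94 -17.01]
up None [391.94 -20.14 330.  ]
dn [-0.64  0.2  -0.94 -1.87 -0.49 -2.21] [391.94 -20.14  23.5 ]
c [-0.55  0.22 -0.88 -1.91 -0.44 -2.27] [426.78 -16.76  23.5 ]
m [-0.51  0.31 -0.84 -2.31 -0.38 -2.04] [515.48 -23.61  23.5 ]
h [-0.38  0.34 -0.67 -2.19 -0.25 -2.28] [574.66 -33.47  23.5 ]
h5 [-0.37  0.34 -0.65 -2.17 -0.23 -2.31] [579.6  -34.29  23.5 ]
r [-0.51  0.31 -0.83 -2.28 -0.37 -2.07] [514.85 -28.81  23.5 ]
r2 None [494.91 -27.26 250.  ]
60 [-0.18 -0.01 -0.86 -1.49 -0.19 -3.01]
100 None
150 None
200 None
250 None
```

```bash
cat >s3.py <<'E'
from h import *
np.set_printoptions(precision=2,suppress=True)
qd=np.array([-0.64,0.2,-0.94,-1.87,-0.49,-2.21])
for z in (23.5,60,100,150,200,260):
  best=[]
  for th in range(5,50,5):
    for a in range(-30,100,15):
      for x in (370,400,430):
       for y in (-80,-20):
        psi=yaw+np.radians(a);_,q=pose(P1,psi,0,z,np.radians(th));q0=q
        s=bot.solve_ik(np.array([x,y,z]),q0)
        if s is not None: best.append((np.abs(s-qd).max(),th,a,x,y,s))
  best.sort(key=lambda b:b[0]);print(z,len(best))
  for b in best[:5]:print("  ",*b)
E
time python3 s3.py
```

```text
23.5 270
   0.10227451548217603 45 15 430 -80 [-0.74  0.28 -0.84 -1.79 -0.57 -2.21]
   0.12495599761103349 40 0 400 -80 [-0.7   0.17 -0.92 -1.99 -0.37 -2.27]
   0.12653329183770368 40 0 370 -80 [-0.77  0.15 -0.97 -1.94 -0.4  -2.26]
   0.1626495047395824 40 0 430 -80 [-0.63  0.2  -0.88 -2.03 -0.33 -2.29]
   0.18264884355482602 45 15 400 -80 [-0.82  0.28 -0.88 -1.76 -0.61 -2.16]
60 273
   0.1704308489479267 45 0 430 -80 [-0.63  0.1  -0.89 -1.97 -0.35 -2.38]
   0.2090162044410908 45 0 400 -80 [-0.67  0.05 -0.92 -1.9  -0.37 -2.42]
   0.26323431140061304 45 0 370 -80 [-0.7   0.   -0.96 -1.82 -0.38 -2.47]
   0.3402787465372761 45 15 400 -20 [-0.48  0.05 -0.89 -1.72 -0.4  -2.55]
   0.3475873248285235 45 15 370 -20 [-0.52  0.   -0.93 -1.68 -0.43 -2.56]
100 271
   0.4010444946574976 45 -15 430 -80 [-0.52 -0.06 -0.91 -2.26 -0.09 -2.39]
   0.6783923112190284 45 30 400 -80 [-0.51  0.01 -0.74 -1.2  -0.62 -2.89]
   0.6821630402077321 45 30 370 -80 [-0.57 -0.03 -0.78 -1.19 -0.66 -2.86]
   0.705747394317118 45 45 430 -20 [-0.37  0.08 -0.67 -1.16 -0.7  -2.83]
   0.7103392939465767 45 30 430 -80 [-0.4
[... 506 characters left out ...]
81920604 45 60 400 -20 [-0.36 -0.08 -0.55 -0.9  -1.02 -3.  ]
   0.9724170177556886 45 60 370 -20 [-0.39 -0.12 -0.58 -0.9  -1.05 -2.99]
   0.9798659752948478 45 60 430 -80 [-0.48  0.04 -0.44 -0.89 -1.1  -2.92]
   0.9856808263225019 45 60 400 -80 [-0.52  0.   -0.48 -0.88 -1.12 -2.89]
260 390
   1.0381884436619213 45 60 370 -80 [-0.54 -0.12 -0.45 -0.83 -1.24 -3.01]
   1.041905973509694 45 75 430 -20 [-0.34 -0.   -0.34 -0.83 -1.27 -2.96]
   1.0455997964923176 45 75 400 -20 [-0.36 -0.04 -0.38 -0.82 -1.29 -2.94]
   1.0505719980280865 45 75 370 -20 [-0.39 -0.09 -0.42 -0.82 -1.31 -2.92]
   1.062260140422468 45 75 430 -80 [-0.46  0.06 -0.27 -0.81 -1.36 -2.87]
real	0m33.702s
user	0m3.155s
sys	0m1.514s
```

```bash
cat >s4.py <<'E'
from h import *
np.set_printoptions(precision=2,suppress=True)
def st():
    s=bot.read_state();print(s["t"],s["tcp_pos"],s["joint_pos"],s["contact_force"])
ori=lambda a,th:pose(P1,yaw+np.radians(a),0,25,np.radians(th))[1]
c=bot.read_state()["tcp_pos"]
bot.line_to([c[0],c[1],300],200)
st()
bot.move_ptp([430,60,380],ori(0,10));st()
bot.move_ptp([370,-20,260],ori(75,45));st()
for z,a in ((200,62),(150,55),(100,40),(60,20)):
    bot.line_to([370,-20,z],100,ori(a,45));st()
E
python3 s4.py 2>&1 | tail -15
```

```text
13.1083 [453.01  99.29 299.17] [ 0.97  0.11 -0.51  0.41 -1.44 -0.96] [ 0.66 -0.71 -0.61]
14.55 [429.94  60.01 379.4 ] [ 0.72 -0.23 -0.4   0.14 -1.3   0.65] [0.02 1.12 1.18]
17.55 [369.98 -19.9  260.01] [-0.39 -0.09 -0.42 -0.82 -1.31 -2.92] [-0.82 -0.44  0.08]
18.3 [370.38 -20.2  200.53] [-0.4  -0.1  -0.57 -0.89 -1.07 -2.96] [ 0.02 -0.68 -0.05]
18.95 [370.49 -20.33 150.5 ] [-0.42 -0.05 -0.66 -0.98 -0.92 -2.89] [ 0.41 -0.08 -0.36]
19.6 [370.69 -20.42 100.77] [-0.43 -0.03 -0.78 -1.18 -0.68 -2.84] [-0.07 -0.31  0.01]
20.2167 [370.61 -20.91  60.49] [-0.53  0.02 -0.9  -1.58 -0.48 -2.58] [-0.67  0.24  0.13]
```

```bash
cat >s5.py <<'E'
from h import *
np.set_printoptions(precision=2,suppress=True)
t=np.radians(42);z=23.5
def go(s,a,gap,v):
    p,q=pose(home+s*ax,yaw+np.radians(a),gap,z,t);bot.line_to(p,v,q)
    r=bot.read_state();print(s,r["t"],r["tcp_pos"]-p,r["contact_force"])
go(-150,15,35,60);print(bot.read_state()["joint_pos"])
go(-150,15,5,40)
go(-145,15,0,25)
for s,a in ((-115,12),(-85,8),(-70,6),(-58,5)):go(s,a,0,35)
bot.pause(.2)
shot("p2",box=(220,160,360,265),f=5.7)
E
python3 s5.py 2>&1 | tail -15
```

```text
-150 21.075 [ 0.13 -0.1   0.23] [ 0.63 -1.01  0.78]
[-0.64  0.2  -0.94 -1.87 -0.49 -2.21]
-150 21.975 [-0.28  0.21 -0.11] [-0.5  -0.46 -0.72]
-145 22.525 [0.14 0.06 0.02] [ 0.1  -0.58  0.44]
-115 23.5167 [ 0.11 -0.03  0.09] [-0.39  0.28 -0.53]
-85 24.5167 [ 0.03 -0.02  0.06] [ 0.21 -1.03 -0.67]
-70 25.0917 [ 0.1  -0.04  0.08] [-0.98  0.23  0.52]
-58 25.5833 [ 0.32 -0.02  0.07] [-0.13  0.05 -0.1 ]
```

View pics/p2.png

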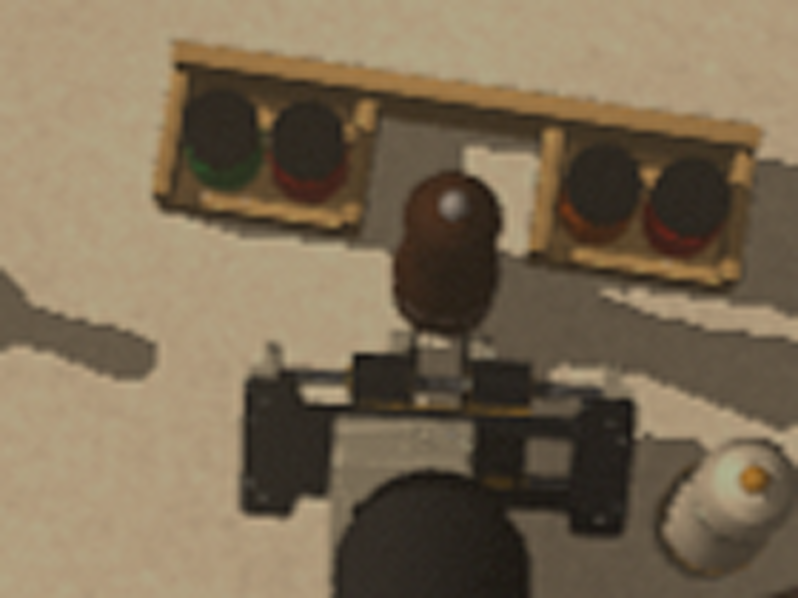

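The mill is upright and centred in front of the mouth (ball at (454,205), foot about x 393–497), with the fingertips behind it. The salt mill has not moved. I push on until the force shows the back wall.

```bash
cat >s6.py <<'E'
from h import *
np.set_printoptions(precision=2,suppress=True)
t=np.radians(42);z=23.5
P=lambda s,gap=0:pose(home+s*ax,yaw+np.radians(5),gap,z,t)
bot.line_to(P(-30)[0],30);bot.line_to(P(-10)[0],25)
f0=np.mean([F()[:2]@ax for _ in range(5)])
for s in np.arange(-9,9.1,1):
    bot.line_to(P(s)[0],12);bot.pause(.05);f=F()[:2]@ax;e=(bot.read_state()["tcp_pos"]-P(s)[0])[:2]@ax
    print(s,round(f,2),round(e,2))
    if f<-4:break
shot("p3",box=(220,160,360,265),f=5.7);print(bot.read_state()["t"])
E
python3 s6.py 2>&1 | tail -22
```

```text
-9.0 -2.12 -0.1
-8.0 -1.1 0.01
-7.0 -1.21 0.09
-6.0 -0.6 0.09
-5.0 -0.51 0.09
-4.0 -1.14 0.05
-3.0 -1.72 0.05
-2.0 -1.49 0.11
-1.0 -0.79 0.08
0.0 -1.69 0.08
1.0 -2.01 -0.15
2.0 -5.12 -0.75
31.5167
```

View pics/p3.png

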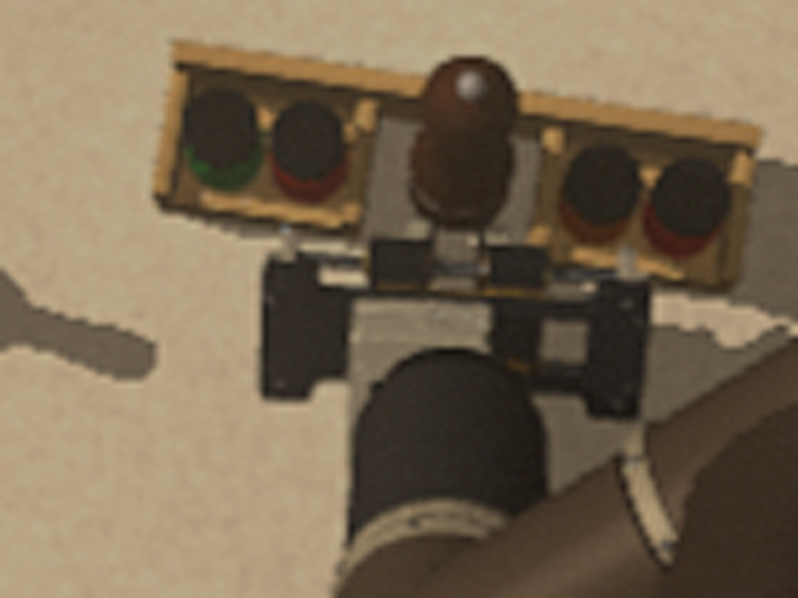

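The force rise at +2 mm and the picture agree: the mill is in the bay, upright, foot at the back wall (ball (470,85)). I retreat now.

```bash
cat >s7.py <<'E'
from h import *
t=np.radians(42);z=23.5
P=lambda a,s,gap=0:pose(home+s*ax,yaw+np.radians(a),gap,z,t)
bot.line_to(P(5,2,30)[0],40)
bot.line_to(P(5,2,70)[0],80)
p,q=P(15,0,140);bot.line_to(p,80,q)
bot.pause(.3);print(bot.read_state()["t"],F())
a=bot.camera("top")[150:270,210:430,::-1];b=bot.camera("side")[120:290,170:420,::-1]
a=cv2.resize(a,(540,295),interpolation=2);b=cv2.resize(b,(434,295),interpolation=2)
c=np.zeros((600,560,3),np.uint8);c[:295,:540]=a;c[300:595,:434]=b;cv2.imwrite("pics/p4.png",c)
E
python3 s7.py 2>&1|tail -4
```

```text
34.4667 [1.05756888 0.96169205 0.87924392]
```

View pics/p4.png

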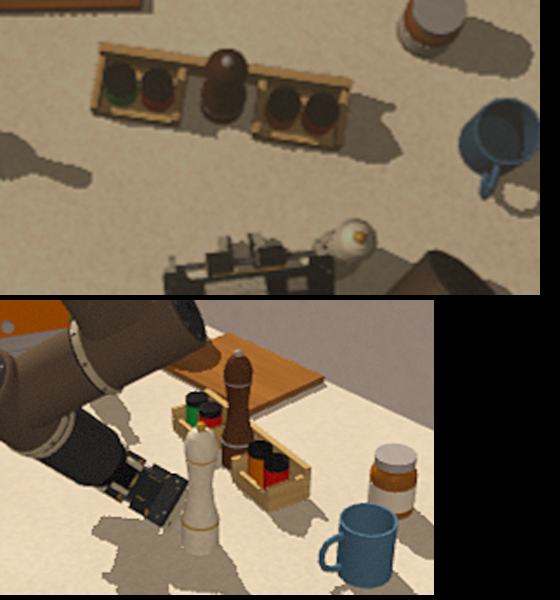

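The pepper mill is home and upright. The gripper now stands close to the salt mill, so I check its position against the first picture with template matching.

```bash
cat >s8.py <<'E'
from h import *
a=cv2.imread("pics/top0.png");b=bot.camera("top")[:,:,::-1].copy()
cv2.imwrite("pics/now.png",b)
def m(img,ref,box):
    x0,y0,x1,y1=box;r=cv2.matchTemplate(img,ref[y0:y1,x0:x1],cv2.TM_CCOEFF_NORMED)
    r2=r[y0-20:y0+21,x0-20:x0+21];_,v,_,l=cv2.minMaxLoc(r2);return l[0]-20,l[1]-20,round(v,2)
print("salt head",m(b,a,(343,235,362,252)),"mug",m(b,a,(395,185,432,230)),"jar",m(b,a,(370,140,402,175)))
p2=cv2.resize(cv2.imread("pics/p2.png"),(140,105),interpolation=cv2.INTER_AREA)
p3=cv2.resize(cv2.imread("pics/p1.png"),(140,105),interpolation=cv2.INTER_AREA)
for p in(p2,p3):
    f=a.copy();f[160:265,220:360]=p;print(m(f,a,(343,235,359,252)))
e=cv2.imread("pics/side0.png");f=bot.camera("side")[:,:,::-1].copy()
print("side salt",m(f,e,(272,185,300,270)))
c=np.hstack([a[225:275,320:380],b[225:275,320:380]]);cv2.imwrite("pics/salt.png",cv2.resize(c,None,fx=6,fy=6,interpolation=2))
E
python3 s8.py
```

```text
salt head (4, 2, 0.96) mug (0, 0, 1.0) jar (0, 0, 1.0)
(0, 0, 0.96)
(0, 0, 1.0)
side salt (0, 0, 0.58)
```

View pics/salt.png

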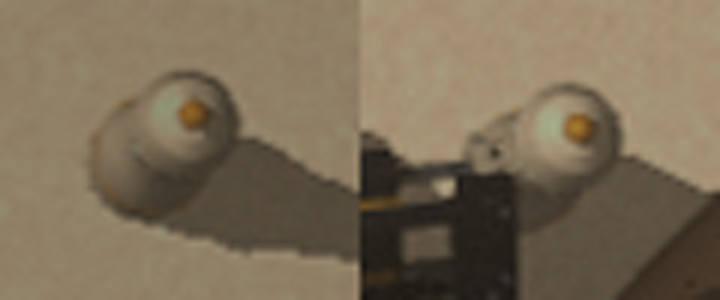

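The last retreat brushed the salt mill and shifted it by about (4,2) px, roughly 10 mm. I back the hand away to the left, measure the shift exactly, and plan to push it back.

```bash
cat >>h.py <<'E'
def match(img,ref,box,R=12):   # sub-pixel shift of a patch
    x0,y0,x1,y1=box;r=cv2.matchTemplate(img[y0-R:y1+R,x0-R:x1+R],ref[y0:y1,x0:x1],cv2.TM_CCOEFF_NORMED)
    _,v,_,(x,y)=cv2.minMaxLoc(r);o=[]
    for i,c in((x,r[y]),(y,r[:,x])):
        o.append(i-R+(.5*(c[i-1]-c[i+1])/(c[i-1]-2*c[i]+c[i+1]) if 0<i<len(c)-1 else 0))
    return np.array([*o,v])
def salt_shift():
    ref={n:cv2.imread(f"pics/{n}0.png") for n in("top","side")}
    im={n:bot.camera(n)[:,:,::-1].copy() for n in ref}
    for n,bx,z in(("top",(343,235,362,252),190),("side",(274,188,298,215),190),("side",(274,240,300,267),25)):
        m=match(im[n],ref[n],bx);c=np.array([(bx[0]+bx[2])/2,(bx[1]+bx[3])/2])
        print(n,z,"px",m.round(2),"mm",(ray(n,c+m[:2],z)-ray(n,c,z)).round(1))
E
cat >s9.py <<'E'
from h import *
np.set_printoptions(precision=2,suppress=True)
c=bot.read_state()["tcp_pos"]
bot.line_to([c[0]-4,c[1]+35,30],100);salt_shift()
ori=lambda a,th:pose(P1,yaw+np.radians(a),0,25,np.radians(th))[1]
bot.line_to([375,-10,45],150,ori(18,45));salt_shift()
s=bot.read_state();print(s["t"],s["tcp_pos"])
sm=np.array([436.,-165.])+[-5,-10];psi=np.arctan2(10,5)
for z,gap in((260,35),(150,35),(23.2,35),(23.2,0),(23.2,-15)):
    for d in(0,.4,-.3): print(z,gap,d,bot.solve_ik(*pose(sm,psi+d,gap,z,np.radians(42))),pose(sm,psi+d,gap,z,np.radians(42))[0])
E
python3 s9.py
```

```text
top 190 px [2.39 2.21 0.95] mm [-5.9 -6. ]
side 190 px [-1.55  1.14  0.81] mm [-6.  -1.4]
side 25 px [-1.03  1.73  0.84] mm [-6.6 -3.7]
top 190 px [2.29 2.66 0.96] mm [-7.1 -5.7]
side 190 px [-0.73  1.23  0.84] mm [-4.9 -3.1]
side 25 px [-0.97  2.07  0.98] mm [-7.5 -4.9]
35.9167 [375.84 -10.66  45.1 ]
260 35 0 [-0.74  0.2  -0.11 -0.7  -1.52 -2.73] [ 395.01 -246.98  260.  ]
260 35 0.4 [-0.63  0.36  0.07 -0.61 -1.71 -2.53] [ 425.88 -255.31  260.  ]
260 35 -0.3 [-0.79  0.06 -0.26 -0.76 -1.35 -2.9 ] [ 375.35 -233.13  260.  ]
150 35 0 [-0.75  0.33 -0.22 -0.72 -1.34 -2.57] [ 395.01 -246.98  150.  ]
150 35 0.4 [-0.63  0.47 -0.04 -0.6  -1.53 -2.4 ] [ 425.88 -255.31  150.  ]
150 35 -0.3 [-0.8   0.21 -0.37 -0.81 -1.18 -2.7 ] [ 375.35 -233.13  150.  ]
23.2 35 0 [-0.76  0.53 -0.28 -0.77 -1.16 -2.38] [ 395.01 -246.98   23.2 ]
23.2 35 0.4 [-0.63  0.63 -0.11 -0.62 -1.34 -2.27] [ 425.88 -255.31   23.2 ]
23.2 35 -0.3 [-0.84  0.44 -0.42 -0.91 -1.   -2.44] [ 375.35 -233.13   23.2 ]
23.2 0 0 [-0.7   0.51 -0.31 -0.81 -1.12 -2.4 ] [ 410.66 -215.67   23.2 ]
23.2 0 0.4 [-0.59  0.61 -0.15 -0.64 -1.3  -2.28] [ 428.11 -220.38   23.2 ]
23.2 0 -0.3 [-0.77  0.43 -0.44 -0.95 -0.97 -2.47] [ 399.55 -207.85   23.2 ]
23.2 -15 0 [-0.68  0.5  -0.32 -0.82 -1.11 -2.41] [ 417.37 -202.26   23.2 ]
23.2 -15 0.4 [-0.57  0.6  -0.17 -0.66 -1.28 -2.29] [ 429.06 -205.41   23.2 ]
23.2 -15 -0.3 [-0.74  0.43 -0.44 -0.96 -0.95 -2.48] [ 409.93 -197.01   23.2 ]
```

```bash
cat >s10.py <<'E'
from h import *
np.set_printoptions(precision=2,suppress=True)
ori=lambda a,th:pose(P1,yaw+np.radians(a),0,25,np.radians(th))[1]
for z,a in ((100,40),(200,62),(260,75)):
    bot.line_to([370,-20,z],130,ori(a,45))
orig=np.array([435.5,-164.5]);dv=np.array([7.3,5.3]);psi=np.arctan2(dv[1],dv[0]);t=np.radians(42)
p,q=pose(orig-dv,psi,30,260,t)
bot.line_to([p[0]-10,p[1],260],200,q)
bot.line_to(pose(orig-dv,psi,30,60,t)[0],170)
bot.line_to(pose(orig-dv,psi,30,23.5,t)[0],60)
bot.line_to(pose(orig-dv,psi,8,23.5,t)[0],50)
print(F());salt_shift();print(bot.read_state()["t"])
E
python3 s10.py 2>&1|tail -8
```

```text
Traceback (most recent call last):
  File "s10.py", line 8, in <module>
    bot.line_to([p[0]-10,p[1],260],200,q)
    ~~~~~~~~~~~^^^^^^^^^^^^^^^^^^^^^^^^^^
plant.Unreachable: the arm cannot follow that straight line within its joint ranges
```

```bash
cat >s11.py <<'E'
from h import *
np.set_printoptions(precision=2,suppress=True)
orig=np.array([435.5,-164.5]);dv=np.array([7.3,5.3]);psi=np.arctan2(dv[1],dv[0]);t=np.radians(42)
P=lambda d,gap,z:pose(orig-dv,psi+d,gap,z,t)
print(bot.read_state()["t"])
W=[(.5,45,260),(.4,45,150),(.15,40,60),(0,30,23.5),(0,8,23.5)]
K=[bot.solve_ik(*P(*w)) for w in W]
for w,k in zip(W,K):print(w,P(*w)[0],k)
if all(k is not None for k in K):
    for w,v in zip(W,(180,160,130,70,50)): p,q=P(*w);bot.line_to(p,v,q)
    print(F());salt_shift();print(bot.read_state()["t"])
E
python3 s11.py 2>&1|tail -12
```

```text
38.525
(0.5, 45, 260) [ 389.43 -251.55  260.  ] [-0.75  0.21 -0.1  -0.69 -1.53 -2.71]
(0.4, 45, 150) [ 381.47 -247.27  150.  ] [-0.78  0.3  -0.26 -0.74 -1.3  -2.59]
(0.15, 40, 60) [ 367.31 -229.79   60.  ] [-0.84  0.36 -0.44 -0.89 -1.04 -2.52]
(0, 30, 23.5) [ 367.13 -214.14   23.5 ] [-0.86  0.38 -0.52 -1.02 -0.9  -2.47]
(0, 8, 23.5) [ 384.93 -201.22   23.5 ] [-0.81  0.38 -0.52 -1.04 -0.88 -2.49]
[ 0.62 -0.18  0.47]
top 190 px [2.1  2.73 0.97] mm [-7.3 -5.2]
side 190 px [ 4.86 -5.85  0.23] mm [26.1 12.6]
side 25 px [-0.26 12.    0.58] mm [-32.3 -36.5]
43.0833
```

```bash
cat >s12.py <<'E'
from h import *
np.set_printoptions(precision=2,suppress=True)
orig=np.array([435.5,-164.5]);dv=np.array([7.3,5.3]);u=dv/np.hypot(*dv);psi=np.arctan2(*dv[::-1]);t=np.radians(42)
ref=cv2.imread("pics/top0.png");bx=(343,235,362,252);c=np.array([352.5,243.5])
def sh():
    m=match(bot.camera("top")[:,:,::-1].copy(),ref,bx);return ray("top",c+m[:2],190)-ray("top",c,190),m[2]
g=4.;
while g>-16:
    bot.line_to(pose(orig-dv,psi,g,23.5,t)[0],15);d,v=sh();al=d@u
    print(round(g,1),d,round(v,2))
    if al>-.5:break
    g-= 2 if al<-3 else 1
bot.line_to(pose(orig-dv,psi,g+25,23.5,t)[0],50);bot.line_to(pose(orig-dv,psi,60,30,t)[0],120)
salt_shift();print(bot.read_state()["t"])
E
python3 s12.py 2>&1|tail -20
```

```text
4.0 [-7.25 -5.18] 0.97
2.0 [-7.25 -5.18] 0.97
0.0 [-7.29 -5.12] 0.97
-2.0 [-5.74 -4.02] 0.97
-4.0 [-3.22 -3.06] 0.97
-6.0 [-2.17 -2.58] 0.98
-8.0 [-0.34 -1.66] 0.97
-9.0 [ 0.15 -1.58] 0.97
-10.0 [ 1.53 -0.62] 0.94
top 190 px [ 0.21 -0.57  0.94] mm [ 1.5 -0.6]
side 190 px [-1.72  5.82  0.24] mm [-19.7 -16.9]
side 25 px [-12.    -0.38   0.24] mm [-21.9  21.5]
47.425
```

The salt mill is back within about 1.5 mm of where it stood. I lift the hand clear and take a last look.

```bash
cat >s13.py <<'E'
from h import *
orig=np.array([435.5,-164.5]);dv=np.array([7.3,5.3]);psi=np.arctan2(*dv[::-1]);t=np.radians(42)
for w in((.15,60,60),(.4,60,150),(.5,60,250)):
    p,q=pose(orig-dv,psi+w[0],w[1],w[2],t);bot.line_to(p,150,q)
bot.pause(.3);salt_shift();print(bot.read_state()["t"])
R=cv2.imread("pics/top0.png");n=bot.camera("top")[:,:,::-1].copy()
for k,b in dict(mug=(395,185,432,230),jar=(370,140,402,175),bowl=(115,232,165,280),oil=(138,172,175,210)).items():print(k,match(n,R,b).round(2))
s=bot.camera("side")[:,:,::-1]
c=np.hstack([cv2.resize(n[150:270,210:370],(400,300)),cv2.resize(s[120:290,170:397],(400,300))]);cv2.imwrite("pics/end.png",c)
E
python3 s13.py 2>&1|tail -12
```

```text
top 190 px [ 0.2  -0.57  0.94] mm [ 1.5 -0.6]
side 190 px [-3.44 12.    0.39] mm [-39.7 -34.4]
side 25 px [0.53 0.27 0.93] mm [ 0.3 -1.7]
49.7917
mug [-0.02 -0.07  0.99]
jar [-0.01 -0.02  1.  ]
bowl [-0.    0.01  1.  ]
oil [-0.   -0.02  1.  ]
```

View pics/end.png

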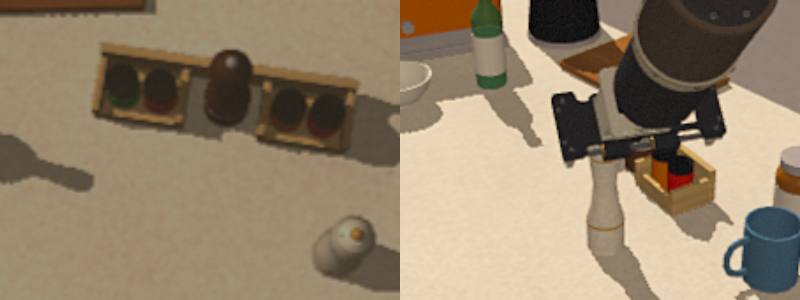

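The pepper mill stands upright in the bay at the back wall (ball (231,60) in the left half). The salt mill is upright in its old place, and the hand is clear in the air.

```bash
python3 -c "
from plant import bot
print(bot.close_job())"
```

```text
the job is handed in; nothing more can be done
None
```

The pepper mill stands upright in the bay against the back wall and the job is handed in at about 50 s, but on the way out the gripper bumped the salt mill about 9 mm, tilting it briefly; I pushed it back upright to within about 2 mm of its place, and the other items did not move.

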